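# Hold the washer feed on in its third notch

## Task

Fill the collecting tray from the parts feeder: first pull the feeder's tray drawer out to its stop. Only then press the spring-return feed lever on the console down past its first two notches into the third, not on beyond it to the end stop, and keep it there: the lever springs back when let go, so finish while still holding it in the third notch, with the tray left out and the carton, bin and cases around it left where they are.

Things in the scene. Friction and masses are not known exactly. Their poses are not given: they have to be found in the camera images.
- feeder: Grey sheet-steel cabinet, 200 deep (its x) x 200 wide (its y) x 120 mm high, fixed to the bench, with one tray drawer in its front and an open hopper of washers (110 x 150 mm, 94 mm high) on the rear half of its top. Origin: centre of its underside, on the bench. Its front faces its own -x, roughly towards the robot; its yaw differs by up to about 0.15 rad each way, and it stands to the left or to the right of the console.
- feeder_drawer0_handle (a point): Centre of the drawer's dark steel bar handle, at z about 82 mm. The bar lies level along the feeder's y, about 100 mm long and some 10 mm thick, 35 mm out from the drawer's front and 135 mm in front of the feeder's origin when shut; free space of about 29 mm between the bar and the front. It moves with the drawer.
- feeder_drawer0 (a joint): How far the drawer is out, m: 0 shut, 0.134 at its stop. It slides along the feeder's -x, with light friction (about 1 N), and stays where it is left; it starts up to 0.03 out.
- console: Grey steel control console, fixed to the bench: block 140 deep (its x) x 110 wide (its y) x 100 mm high with two upright cheeks on top that carry the feed lever. Origin: on the bench, 20 mm beyond the lever's pivot. The lever reaches out from it along its own -x, roughly towards the robot (yaw up to about 0.15 rad each way).
- lever_pivot (a point): The lever's pivot: level axis along the console's y, 150 mm above the bench, 20 mm in front (-x) of the console's origin.
- lever_bar (a point): Centre of the black level cross bar at the lever's free end: a cylinder 22 mm in diameter and 70 mm long, along the console's y, 130 mm from the pivot. It is pressed down (or gripped and led down) and moves with the lever on an arc about the pivot.
- lever (a joint): Lever angle, rad: 0 at rest (bar 0.4 rad above level, centre at z 201 mm), grows as the bar is pressed; level at 0.4. Notches (a dip in the resistance, marked by three pins beside the lever) at 0.2, 0.4 and 0.6 (third: bar centre at z 124 mm); end stop 0.8. A spring always returns it to 0, from a notch too: at the bar 4 N at first, 7 N in the third notch, up to 3 N more or less between.
- carton: Cardboard carton, 130 x 100 x 75 mm high, loose at the left edge of the work; origin at the centre of its underside. To be left alone.
- bin: Small open black plastic bin, 150 x 110 x 70 mm high, loose at the right edge of the work; origin at the centre of its underside. To be left alone.
- cases: Stack of flat plastic cases, 127 x 144 x 43 mm high, one loose block at the left, beyond the carton; origin at the centre of its underside. To be left alone.

How it is judged:
By the outcome, as a careful person would: the job done as asked, in the order asked, and still so for the second after the job is handed in, while the arm keeps its last pose, push and grip.
It also fails if it takes over 64 s, if anything falls off the work surface, if the arm or the gripper's body presses on something with over 40 N, if the wrist force passes 120 N, or if a joint passes its speed limit or range.

## Robot

A 6-joint arm with a two-finger parallel gripper is mounted at the origin on the work surface. World frame = base frame: x ahead of the robot, y to its left, z up, the work surface at z = 0. Lengths are in m, angles in degrees, forces in N, time in s.
With the tool pointing down it reaches from about 0.4 to 0.825 m from the base axis. Payload 7 kg.
Tool frame: the origin (TCP) lies on the centre line of the jaws, within the pads' length; the fingertips stand 14 mm ahead of it and the grasp point (between the pads) lies 5 mm behind it; z points along the fingers, x is the direction in which the jaws open and shut, and the axes are right-handed (so a half turn about z gives the same grasp; the last joint's range is limited). The gripper opens to 88 mm and grips with 3 to 60 N. Pads are 19 mm wide; open, the fingers measure 130 mm over their backs; the gripper's body (78 mm by 193 mm) begins 47 mm behind the grasp point.
Start: joints at [-55.858, 20.546, 0.682, 0, -70.136, -16.507], TCP at [0.204, -0.643, 0.241] pointing down, gripper open.
Joint ranges: [-176.03, 176.03], [-82.01, 121.73], [-58.28, 71.71], [-173.87, 95.51], [-174.79, -0.11], [-173.66, 173.66]. Speed limits (degrees/s): [136.94, 136.94, 172.46, 180, 180, 180].

## Interface

Orientations are given as [roll, pitch, yaw] about the fixed x, y, z axes, in that order (R = Rz(yaw) Ry(pitch) Rx(roll)).
In Python, from plant import * gives the robot as it stands.
- The arm moves only by the shell command python3 -m handwheel 'ROWS' [OPENING]. ROWS is JSON, a list of rows, each a list of 2 entries, a list of its own where there are three numbers: the shift along the tool's x, y, z each as a share of 0.2 m, from -1 to 1, then the turn, a rotation vector about the tool's x, y, z each as a share of 360 degrees, from -1 to 1. In form: [[[tx, ty, tz], [ax, ay, az]], ...]. A call has 1 to 5 rows; each row is the pose to reach, as a shift and turn from the pose commanded when the call began, along the tool's axes at that moment, turning the shorter way round; what a row does not reach only later rows make up. A row lasts 1/12 s, in which the tool goes at most 41.7 mm and 7.16 degrees, less where a joint would pass 70% of its speed; a pose out of reach is approached as far as the arm can. A call with a number of a shift or a turn outside -1 to 1 is refused whole. A call with a gripper value outside its range is refused whole. OPENING is the closure, from -1 (fully open) to 1 (shut), set as the call begins (- or left out, the last holds). The fingers move at their own pace and stop on an object; the grip force is fixed at half the most. Time passes only in rows, so rows that repeat a pose let the fingers close. It gives the time, the measured TCP pose, the force and the opening at its end, in the units of the state.
- get_obs(): the state, without advancing time (a new reading comes with each control period).
- snapshot(name): name is "scene" or "top"; returns a dict with "color" (384x512x3 uint8, red, green, blue), "z_map" (384x512 float32, m along the optical axis (not along the pixel's ray), 0 where there is no reading), "intrinsics" (3x3 intrinsics, pixels), "distortion" ([k1, k2, p1, p2, k3] as OpenCV has them; the pictures are not rectified), "rvec" (rotation vector, rad) and "tvec" (3), from world to camera coordinates, as OpenCV has them. Camera axes: x right, y down, z forward; pixel columns grow to the right and rows downward; lengths in m; the calibration is good to about 2 mm. A picture is of the moment at which its call begins.
- close_job(): hands the job in, once; it reports no verdict.
The state is a dict: "clock": time; "joint_pos": joint angles; "qvel": joint speeds; "tau": joint torques, N m; "tool_pos": TCP position; "orientation": TCP orientation; "force": force on the tool from outside, world axes, zero at the start; "moment": the same for the moment, N m; "opening": finger opening in m.
Only numpy, scipy, OpenCV 4.12 (cv2) and the standard library are available. Lean on these libraries where they do the work, as an engineer would, in place of code of your own. Each camera call takes 0.05 s, during which the arm holds its last target. There are 200 camera calls.

## Working session

There is one attempt and no reset: what is moved stays moved. The work goes in short steps, Python scripts to look and compute and a shell command to move; the robot and the scene stay as the last step left them, time stands still between calls to the robot, and variables do not carry over. Pictures are saved under pics/ and viewed, about 8 in all and at most 12, crops included, and the job is handed in when it is done.

```bash
ls; mkdir -p pics; cat > h.py <<'E'
from plant import *
import numpy as np, cv2
from scipy.spatial.transform import Rotation as Ro
def cloud(s):
    z=s["z_map"]; K=np.array(s["intrinsics"],float); d=np.array(s["distortion"],float)
    h,w=z.shape; u,v=np.meshgrid(np.arange(w),np.arange(h))
    p=cv2.undistortPoints(np.stack([u,v],-1).reshape(-1,1,2).astype(np.float64),K,d).reshape(h,w,2)
    c=np.dstack([p[...,0]*z,p[...,1]*z,z]); R=cv2.Rodrigues(np.array(s["rvec"],float))[0]
    P=(c-np.array(s["tvec"],float).reshape(3))@R; P[z==0]=np.nan
    return P
def save(s,n): cv2.imwrite("pics/"+n,s["color"][...,::-1])
E
python3 - <<'E'
from h import *
for n in ("scene","top"):
    s=snapshot(n); save(s,n+"0.png"); np.save("/tmp/%s.npy"%n,cloud(s)); P=cloud(s)
    print(n,np.isnan(P[...,0]).mean(), -cv2.Rodrigues(np.array(s["rvec"],float))[0].T@np.array(s["tvec"]).reshape(3))
print(get_obs())
E
```

```text
pics
scene 0.006891886393229167 [1.43250539 0.53947733 0.8396807 ]
top 0.0041351318359375 [ 0.26936111 -0.0271012   1.69627679]
{'clock': 0.1, 'joint_pos': array([-5.58594832e+01,  2.05878381e+01,  6.39559622e-01, -1.84621497e-02,
       -7.01369118e+01, -1.65084259e+01]), 'qvel': array([-0.07568273, -0.13612242,  0.20402936,  0.04001525, -0.07952936,
       -0.04171803]), 'tau': array([-2.02739117e-03, -5.84160054e+01,  2.93750542e+01,  7.01547012e+00,
        1.01073092e-02, -7.78830713e-05]), 'tool_pos': array([ 0.20432883, -0.64288937,  0.23971244]), 'orientation': array([-1.79992431e+02, -8.66109077e-02,  1.07625799e+02]), 'force': array([-0.07424449, -0.63431684, -0.03877718]), 'moment': array([0.0055671 , 0.01396387, 0.01943861]), 'opening': 0.08744938813948311}
```

View pics/scene0.png

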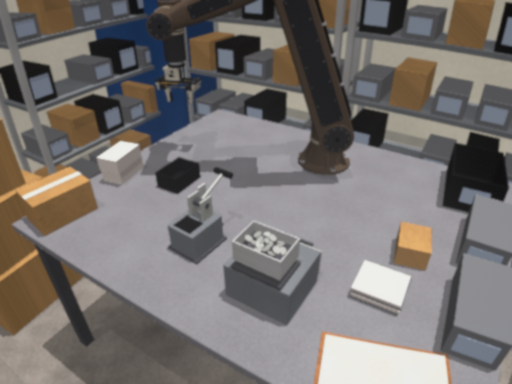

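View pics/top0.png

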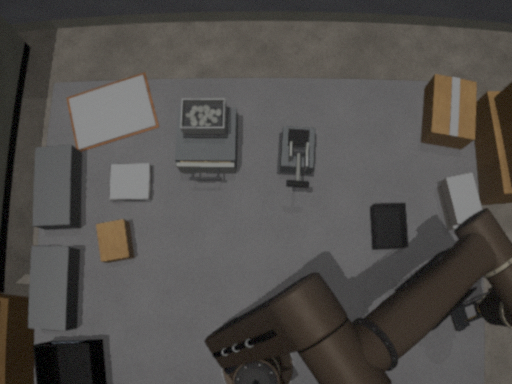

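The top view shows the feeder at about (207,140) with its handle at (208,178). The console is at (297,150) with its lever bar at (298,184), and the bin is at (389,226). I'll measure these from the depth points.

```bash
python3 - <<'E'
from h import *
P=np.load("/tmp/top.npy")
def box(u0,u1,v0,v1,z0,z1,nm):
    Q=P[v0:v1,u0:u1].reshape(-1,3); Q=Q[(Q[:,2]>z0)&(Q[:,2]<z1)]
    r=cv2.minAreaRect(Q[:,:2].astype(np.float32)*1000)
    print(nm,len(Q),"med",np.median(Q,0).round(4),"rect mm",np.round(r[0],1),np.round(r[1],1),round(r[2],2)); return Q
box(165,245,90,200,.112,.13,"feedertop")
box(165,245,85,150,.195,.24,"hopper")
box(170,245,168,195,.06,.10,"handle")
box(170,245,160,170,.05,.11,"drawerfront")
Q=box(275,320,175,192,.17,.24,"bar")
box(270,325,120,180,.09,.11,"consoletop")
box(270,325,120,180,.13,.24,"cheeks+lever")
print(P[170:184,208].round(3)); print(P[178:190,298].round(3))
S=np.load("/tmp/scene.npy").reshape(-1,3)
def sb(nm,x0,x1,y0,y1,z0,z1):
    Q=S[(S[:,0]>x0)&(S[:,0]<x1)&(S[:,1]>y0)&(S[:,1]<y1)&(S[:,2]>z0)&(S[:,2]<z1)]
    if len(Q)>3:
        r=cv2.minAreaRect(Q[:,:2].astype(np.float32)*1000); print("S",nm,len(Q),np.median(Q,0).round(4),np.round(r[0],1),np.round(r[1],1),round(r[2],2))
sb("bar",.4,.64,-.25,.0,.17,.24); sb("handle",.4,.66,.05,.3,.06,.1); sb("feedertop",.55,.95,.0,.35,.114,.126)
for n,b in dict(bin=(365,412,195,255),carton=(90,135,212,268),cases=(103,156,158,206)).items(): box(*b,.03,.1,n)
E
```

```text
feedertop 1821 med [0.7327 0.1696 0.1202] rect mm [766.5 177.2] [199.8 205.5] 89.93
hopper 850 med [0.8114 0.1772 0.2037] rect mm [811.6 177.7] [140.6 103.1] 89.76
handle 249 med [0.6502 0.1722 0.0838] rect mm [643.8 177. ] [190.2  44.7] 89.87
drawerfront 453 med [0.6683 0.1727 0.0993] rect mm [674.1 176.8] [ 29.1 198.2] 0.46
bar 182 med [ 0.586  -0.1218  0.208 ] rect mm [ 596.  -121.4] [67.9 42.2] 88.39
consoletop 1005 med [ 0.7485 -0.1264  0.1008] rect mm [ 735.7 -132.1] [110.8 142.3] 86.13
cheeks+lever 349 med [ 0.6919 -0.1284  0.171 ] rect mm [ 665.7 -129.7] [ 62.5 129.8] 89.38
[[ 0.664  0.172  0.054]
 [ 0.664  0.174  0.04 ]
 [ 0.665  0.176  0.022]
 [ 0.666  0.179 -0.   ]
 [ 0.662  0.178  0.002]
 [ 0.66   0.179 -0.005]
 [ 0.654  0.178  0.006]
 [ 0.633  0.168  0.083]
 [ 0.629  0.168  0.086]
 [ 0.626  0.168  0.086]
 [ 0.64   0.177  0.004]
 [ 0.637  0.178  0.001]
 [ 0.634  0.178 -0.   ]
 [ 0.631  0.178 -0.001]]
[[ 0.605 -0.125  0.195]
 [ 0.602 -0.125  0.198]
 [ 0.598 -0.125  0.202]
 [ 0.594 -0.124  0.206]
 [ 0.589 -0.124  0.213]
 [ 0.587 -0.124  0.207]
 [ 0.585 -0.124  0.204]
 [ 0.58  -0.124  0.213]
 [ 0.577 -0.124  0.208]
 [ 0.575 -0.124  0.205]
 [ 0.615 -0.138 -0.007]
 [ 0.608 -0.137  0.008]]
S bar 177 [ 0.5935 -0.1215  0.2055] [ 595.4 -117.8] [66.2 64.6] 32.8
S handle 57 [0.6292 0.2101 0.0874] [625.7 182.4] [99.3 16.7] 82.16
S feedertop 979 [0.7979 0.2543 0.1207] [773.6 176.4] [202.4 188.6] 89.68
bin 483 med [ 0.4815 -0.4586  0.06  ] rect mm [ 474.3 -442.7] [151.1 114.4] 1.8
carton 1249 med [0.4184 0.485  0.0744] rect mm [418.  491.4] [132.9 106.2] 11.36
cases 1431 med [0.6272 0.449  0.0429] rect mm [627.5 452.1] [131.5 144.4] 1.31
```

```bash
cat >> h.py <<'E'
def go(x,y,z,yaw):
    "print shift/0.2 and turn/360 in tool axes to reach world pose, tool down"
    o=get_obs(); R=Ro.from_euler("xyz",o["orientation"],degrees=True); T=Ro.from_euler("xyz",[180,0,yaw],degrees=True)
    print("at",o["clock"],o["tool_pos"].round(4),o["orientation"].round(2),"F",o["force"].round(1),"open",round(o["opening"],4),"q",o["joint_pos"].round(0))
    print("shift",(R.inv().apply(np.array([x,y,z])-o["tool_pos"])/.2).round(3),"turn",((R.inv()*T).as_rotvec(degrees=True)/360).round(4))
E
python3 -m handwheel '[[[0,0,-0.3],[0,0,-0.2]],[[0,0,-0.3],[0,0,-0.2]],[[0,0,-0.3],[0,0,-0.2]],[[0,0,-0.3],[0,0,-0.2]],[[0,0,-0.3],[0,0,-0.2]]]' 0.55
python3 -c "
from h import *
go(.628,.174,.3,180)"
```

```text
clock: 0.52
tool_pos: [0.2045, -0.6431, 0.3006]
orientation: [180.0, 0.0, 143.8]
force: [-0.1, 0.4, -0.2]
opening: 0.0598
at 0.5167 [ 0.2045 -0.6431  0.3006] [179.98   0.   143.8 ] F [-0.1  0.4 -0.2] open 0.0598 q [-56.  19.   6.  -0. -77.  20.]
shift [7.050e-01 4.547e+00 4.000e-03] turn [ 0.      0.     -0.1006]
```

```bash

python3 -m handwheel '[[[0,0,0],[0,0,-0.1006]],[[0,0,0],[0,0,-0.1006]],[[0,0,0],[0,0,-0.1006]],[[0,0,0],[0,0,-0.1006]],[[0,0,0],[0,0,-0.1006]]]' | head -3
for i in 1 2 3 4 5; do python3 -m handwheel '[[[-0.42,0.81,0],[0,0,0]],[[-0.42,0.81,0],[0,0,0]],[[-0.42,0.81,0],[0,0,0]],[[-0.42,0.81,0],[0,0,0]],[[-0.42,0.81,0],[0,0,0]]]' | sed -n 2,4p; done
python3 - <<'E'
from h import *
go(.628,.174,.14,180)
s=snapshot("scene"); c=s["color"][130:340,150:400]; cv2.imwrite("pics/scene1.png",cv2.resize(c[...,::-1],None,fx=3,fy=2.8,interpolation=cv2.INTER_CUBIC))
E
```

```text
clock: 0.93
tool_pos: [0.2044, -0.643, 0.2999]
orientation: [179.9, -0.0, 179.6]
tool_pos: [0.2917, -0.4788, 0.3006]
orientation: [180.0, 0.0, 179.3]
force: [-0.0, 0.3, 0.5]
tool_pos: [0.3778, -0.318, 0.3006]
orientation: [180.0, 0.0, 179.4]
force: [-0.3, -0.1, -0.3]
tool_pos: [0.4642, -0.157, 0.3004]
orientation: [180.0, 0.0, 179.4]
force: [0.7, -0.8, 0.4]
tool_pos: [0.5505, 0.0042, 0.2998]
orientation: [180.0, -0.0, 179.4]
force: [0.1, -0.1, -0.1]
tool_pos: [0.6364, 0.1652, 0.2989]
orientation: [-180.0, -0.1, 179.4]
force: [-0.1, 0.2, 0.1]
at 3.0167 [0.6364 0.1652 0.2989] [-1.7997e+02 -7.0000e-02  1.7937e+02] F [-0.1  0.2  0.1] open 0.0197 q [ 32.  17.   4.  -0. -76. -32.]
shift [0.041 0.044 0.794] turn [-0.0001 -0.0002 -0.0017]
```

View pics/scene1.png

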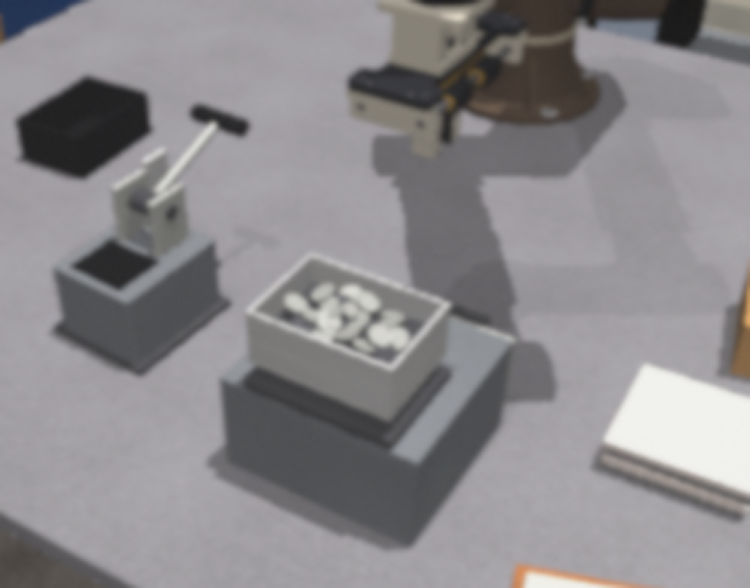

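The fingers are above and in front of the drawer, and the drawer is nearly shut with its bar end at crop (475,315). Bar centre is about (0.628, 0.176, 0.083), which agrees with the drawer front at x 0.664 minus 35 mm.

```bash

python3 -m handwheel '[[[0.046,0.05,0.4],[0,0,-0.0017]],[[0.046,0.05,0.6],[0,0,-0.0017]],[[0.046,0.05,0.8],[0,0,-0.0017]],[[0.046,0.05,0.8],[0,0,-0.0017]],[[0.046,0.05,0.8],[0,0,-0.0017]]]' 
python3 - <<'E'
from h import *
go(.627,.176,.085,180)
s=snapshot("top"); c=s["color"][80:200,160:320]; cv2.imwrite("pics/top1.png",cv2.resize(c[...,::-1],None,fx=5,fy=5,interpolation=cv2.INTER_CUBIC))
E
```

```text
clock: 3.48
tool_pos: [0.621, 0.1692, 0.1323]
orientation: [-179.7, -0.7, 179.8]
force: [-2.2, -1.3, -1.5]
opening: 0.0196
at 3.4833 [0.621  0.1692 0.1323] [-179.71   -0.7   179.78] F [-2.2 -1.3 -1.5] open 0.0196 q [ 32.  23. -11.  -0. -57. -33.]
shift [-0.033  0.035  0.236] turn [-0.0008 -0.0019 -0.0006]
```

View pics/top1.png

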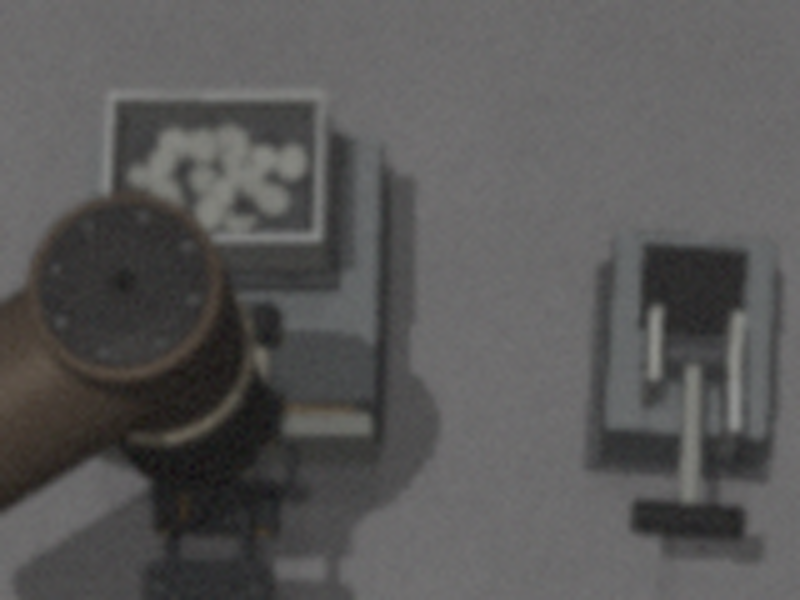

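The view shows the gripper over the handle, with the hopper about 40 mm clear of the gripper body and the lever bar at crop (688,518). I'll let it settle before going down.

```bash

python3 -m handwheel '[[[0,0,0],[0,0,0]],[[0,0,0],[0,0,0]],[[0,0,0],[0,0,0]]]' 
python3 - <<'E'
from h import *
go(.627,.176,.085,180)
E
```

```text
clock: 3.78
tool_pos: [0.6275, 0.1719, 0.1436]
orientation: [179.9, 0.2, 179.9]
force: [-0.4, 1.0, 0.1]
opening: 0.0199
at 3.7833 [0.6275 0.1719 0.1436] [179.88   0.24 179.87] F [-0.4  1.   0.1] open 0.0199 q [ 32.  22. -10.   0. -57. -33.]
shift [0.004 0.02  0.293] turn [ 0.0003  0.0007 -0.0004]
```

```bash

python3 -m handwheel '[[[0,0.02,0.07],[0,0,0]],[[0,0.02,0.15],[0,0,0]],[[0,0.02,0.2],[0,0,0]],[[0,0.02,0.2],[0,0,0]]]' | grep -v op
python3 -m handwheel '[[[0,0,0.03],[0,0,0]],[[0,0,0.06],[0,0,0]],[[0,0,0.09],[0,0,0]],[[0,0,0.09],[0,0,0]],[[0,0,0.09],[0,0,0]]]'
```

```text
clock: 4.12
tool_pos: [0.6253, 0.175, 0.0998]
orientation: [-180.0, -0.1, 179.8]
force: [-0.7, -1.7, -0.7]
clock: 4.53
tool_pos: [0.6258, 0.1752, 0.0823]
orientation: [-180.0, -0.0, 179.9]
force: [0.2, -0.3, 0.6]
opening: 0.0197
```

No contact. Closing on the bar.

```bash

python3 -m handwheel '[[[0,0,0],[0,0,0]],[[0,0,0],[0,0,0]],[[0,0,0],[0,0,0]],[[0,0,0],[0,0,0]],[[0,0,0],[0,0,0]]]' 1
```

```text
clock: 4.95
tool_pos: [0.6263, 0.1755, 0.083]
orientation: [180.0, 0.0, 179.9]
force: [0.9, -0.6, 1.9]
opening: 0.01
```

The fingers stopped at 10 mm, which is the bar's thickness. Pulling now.

```bash

python3 -m handwheel '[[[0.06,0,0],[0,0,0]],[[0.12,0,0],[0,0,0]],[[0.18,0,0],[0,0,0]],[[0.24,0,0],[0,0,0]],[[0.3,0,0],[0,0,0]]]'
python3 -m handwheel '[[[0.06,0,0],[0,0,0]],[[0.12,0,0],[0,0,0]],[[0.18,0,0],[0,0,0]],[[0.24,0,0],[0,0,0]],[[0.25,0,0],[0,0,0]]]'
python3 -m handwheel '[[[0.02,0,0],[0,0,0]],[[0.04,0,0],[0,0,0]],[[0.06,0,0],[0,0,0]],[[0.08,0,0],[0,0,0]],[[0.08,0,0],[0,0,0]]]'
```

```text
clock: 5.37
tool_pos: [0.5659, 0.1758, 0.0829]
orientation: [180.0, 0.1, 179.9]
force: [2.3, 0.6, 0.2]
opening: 0.0099
clock: 5.78
tool_pos: [0.5147, 0.1761, 0.0829]
orientation: [179.9, 0.0, 179.9]
force: [1.1, 0.9, -2.2]
opening: 0.0101
clock: 6.2
tool_pos: [0.4997, 0.1761, 0.0829]
orientation: [179.9, 0.0, 179.9]
force: [-0.8, 4.7, 2.9]
opening: 0.0097
```

Expected stop is near x 0.497. I'll creep on until the force rises.

```bash

for i in 1 2 3 4; do python3 -m handwheel '[[[0.01,0,0],[0,0,0]],[[0.01,0,0],[0,0,0]],[[0.01,0,0],[0,0,0]]]' | sed -n '2p;4p'; done
```

```text
tool_pos: [0.4984, 0.1761, 0.0829]
force: [-0.1, 5.7, 3.7]
tool_pos: [0.4983, 0.1762, 0.0829]
force: [11.0, 0.8, -3.4]
tool_pos: [0.4981, 0.1763, 0.083]
force: [22.0, -2.9, -11.9]
tool_pos: [0.498, 0.1764, 0.083]
force: [32.3, -7.0, -19.9]
```

The drawer is at its stop: the TCP stays at x 0.498 while the force rises. I'll relax the pull, open the jaws to 20 mm and lift.

```bash

python3 -m handwheel '[[[-0.02,0,0],[0,0,0]],[[-0.028,0,0],[0,0,0]],[[-0.028,0,0],[0,0,0]]]'
python3 -m handwheel '[[[0,0,0],[0,0,0]],[[0,0,0],[0,0,0]],[[0,0,0],[0,0,0]],[[0,0,0],[0,0,0]]]' 0.5
python3 -m handwheel '[[[0,0,-0.05],[0,0,0]],[[0,0,-0.1],[0,0,0]],[[0,0,-0.15],[0,0,0]],[[0,0,-0.3],[0,0,0]],[[0,0,-0.5],[0,0,0]]]'
```

```text
clock: 7.45
tool_pos: [0.4986, 0.1761, 0.0829]
orientation: [180.0, 0.1, 179.8]
force: [-0.5, 6.2, 3.7]
opening: 0.0102
clock: 7.78
tool_pos: [0.4967, 0.1747, 0.082]
orientation: [-179.9, -0.1, 179.8]
force: [-0.3, 0.2, -0.6]
opening: 0.0215
clock: 8.2
tool_pos: [0.496, 0.1746, 0.1823]
orientation: [-179.9, -0.2, 179.8]
force: [0.8, 1.7, -0.1]
opening: 0.0217
```

```bash

python3 -m handwheel '[[[0,0,-0.3],[0,0,0]],[[0,0,-0.5],[0,0,0]],[[0,0,-0.5],[0,0,0]],[[0,0,-0.5],[0,0,0]]]' 1
python3 - <<'E'
from h import *
go(.584,-.122,.3,86)
s=snapshot("top"); save(s,"top2.png"); P=cloud(s)
def box(u0,u1,v0,v1,z0,z1,nm):
    Q=P[v0:v1,u0:u1].reshape(-1,3); Q=Q[(Q[:,2]>z0)&(Q[:,2]<z1)]
    r=cv2.minAreaRect(Q[:,:2].astype(np.float32)*1000)
    print(nm,len(Q),np.median(Q,0).round(4),np.round(r[0],1),np.round(r[1],1),round(r[2],2))
box(280,318,180,192,.17,.24,"bar")
E
```

```text
clock: 8.53
tool_pos: [0.4994, 0.1765, 0.2897]
orientation: [179.7, 0.5, 179.9]
force: [-0.1, 0.4, 0.6]
opening: 0.0021
at 8.5333 [0.4994 0.1765 0.2897] [179.68   0.51 179.9 ] F [-0.1  0.4  0.6] open 0.0021 q [ 41.   5. -14.   0. -71. -41.]
shift [-0.426 -1.491 -0.056] turn [0.0018 0.0004 0.2608]
bar 162 [ 0.5834 -0.1214  0.21  ] [ 586.7 -121.2] [25.1 67.9] 0.49
```

View pics/top2.png

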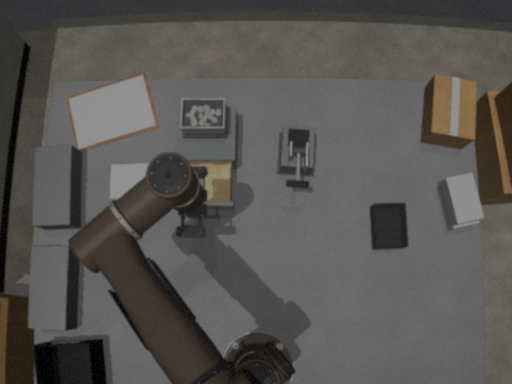

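The tray is out at about (212,184), and the carton, cases and bin look unmoved. The lever bar is at (298,184), about (0.584, -0.121). Moving above it and turning the closed jaws along the bar.

```bash

python3 -m handwheel '[[[-0.2,-0.8,0],[0,0,0]],[[-0.2,-0.8,0],[0,0,0]],[[-0.2,-0.8,0],[0,0,0]],[[-0.2,-0.8,0],[0,0,0]],[[-0.2,-0.8,0],[0,0,0]]]' |sed -n 2p
python3 -m handwheel '[[[-0.22,-0.69,0],[0,0,0]],[[-0.22,-0.69,0],[0,0,0]],[[-0.22,-0.69,0],[0,0,0]],[[-0.22,-0.69,0],[0,0,0]],[[-0.22,-0.69,0],[0,0,0]]]' |sed -n 2p
python3 -m handwheel '[[[0,0,0],[0,0,0.26]],[[0,0,0],[0,0,0.26]],[[0,0,0],[0,0,0.26]],[[0,0,0],[0,0,0.26]],[[0,0,0],[0,0,0.26]]]' |sed -n 2,3p
python3 -m handwheel '[[[0,0,0],[0,0,0.16]],[[0,0,0],[0,0,0.16]],[[0,0,0],[0,0,0.16]],[[0,0,0],[0,0,0.16]],[[0,0,0],[0,0,0.16]]]' |sed -n 2,3p
python3 -c "
from h import *
go(.584,-.121,.25,86)"
```

```text
tool_pos: [0.537, 0.0102, 0.282]
tool_pos: [0.5808, -0.1261, 0.2813]
tool_pos: [0.5801, -0.1222, 0.2821]
orientation: [-180.0, -0.1, 143.7]
tool_pos: [0.5801, -0.1221, 0.2821]
orientation: [-179.9, -0.0, 107.9]
at 10.25 [ 0.5801 -0.1221  0.2821] [-1.7993e+02 -3.0000e-02  1.0790e+02] F [-0.2  0.5  0.6] open 0.0003 q [  7.  12.  -6.  -0. -72. -79.]
shift [-0.001  0.02   0.161] turn [-0.0002 -0.0001  0.0608]
```

```bash

python3 -m handwheel '[[[0,0.015,0.1],[0,0,0.0608]],[[0,0.015,0.2],[0,0,0.0608]],[[0,0.015,0.23],[0,0,0.0608]],[[0,0.015,0.23],[0,0,0.0608]],[[0,0.015,0.23],[0,0,0.0608]]]' |sed -n 2,5p
python3 -c "
from h import *
go(.579,-.121,.20,86)"
```

```text
tool_pos: [0.5832, -0.1214, 0.2363]
orientation: [-179.9, 0.0, 86.6]
force: [0.2, 0.5, 0.6]
opening: 0.0003
at 10.6667 [ 0.5832 -0.1214  0.2363] [-1.7992e+02  2.0000e-02  8.6570e+01] F [0.2 0.5 0.6] open 0.0003 q [   7.   13.  -10.    0.  -67. -100.]
shift [ 0.001 -0.021  0.181] turn [-0.0002  0.0001  0.0016]
```

```bash

python3 -m handwheel '[[[0,-0.01,0.04],[0,0,0]],[[0,-0.02,0.08],[0,0,0]],[[0,-0.03,0.13],[0,0,0]],[[0,-0.035,0.18],[0,0,0]],[[0,-0.035,0.18],[0,0,0]]]' |sed -n 2,4p
python3 -m handwheel '[[[0,-0.005,0.04],[0,0,0]],[[0,-0.01,0.08],[0,0,0]],[[0,-0.015,0.12],[0,0,0]],[[0,-0.015,0.12],[0,0,0]]]' |sed -n 2,4p
python3 -m handwheel '[[[0,0,0.03],[0,0,0]],[[0,0.003,0.06],[0,0,0]],[[0,0.006,0.08],[0,0,0]],[[0,0.006,0.08],[0,0,0]],[[0,0.006,0.08],[0,0,0]]]' |sed -n 2,4p
python3 - <<'E'
from h import *
go(.576,-.121,.149,86)
for i,n in enumerate(("scene","top")):
    s=snapshot(n); v=(slice(130,270),slice(150,250)) if i==0 else (slice(110,210),slice(250,350))
    cv2.imwrite("pics/%s3.png"%n,cv2.resize(s["color"][v][...,::-1],None,fx=4+2*i,fy=4+2*i,interpolation=cv2.INTER_CUBIC))
    P=cloud(s); m=(s["color"].max(2)<45)&(abs(P[...,0]-.57)<.05)&(abs(P[...,1]+.121)<.045)&(P[...,2]>.1)&(P[...,2]<.17)
    if m.sum()>3: Q=P[m]; print(n,m.sum(),np.median(Q,0).round(4),np.percentile(Q,[5,95],axis=0).round(3))
E
```

```text
tool_pos: [0.5751, -0.1212, 0.1994]
orientation: [-179.9, 0.0, 86.5]
force: [-4.2, 0.7, 8.1]
tool_pos: [0.573, -0.1212, 0.176]
orientation: [-179.9, 0.0, 86.4]
force: [-4.4, -0.3, 5.2]
tool_pos: [0.5745, -0.1213, 0.1611]
orientation: [-180.0, 0.0, 86.4]
force: [-4.6, 0.1, 6.1]
at 11.8333 [ 0.5745 -0.1213  0.1611] [-1.7996e+02  2.0000e-02  8.6400e+01] F [-4.6  0.1  6.1] open 0.0002 q [   7.   16.  -17.    0.  -57. -101.]
shift [0.002 0.007 0.06 ] turn [-0.0001  0.0001  0.0011]
scene 20 [ 0.5843 -0.1002  0.1437] [[ 0.579 -0.144  0.139]
 [ 0.587 -0.088  0.149]]
```

View pics/scene3.png

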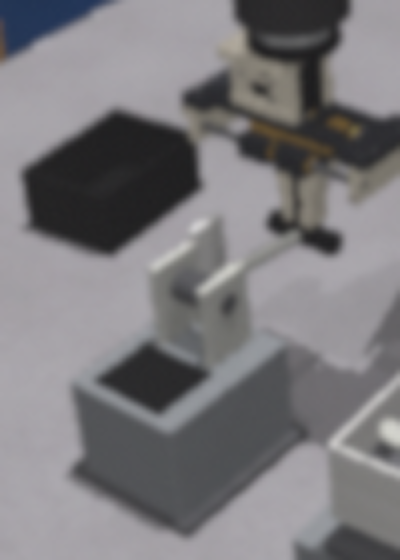

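The bar at crop (310,232) is under the closed fingertips, and its depth points agree with a bar centre at about z 0.136. Pressing the last 12 mm in small steps, watching for the force dip.

```bash

python3 -m handwheel '[[[0,0,0.015],[0,0,0]],[[0,0,0.03],[0,0,0]],[[0,0,0.03],[0,0,0]],[[0,0,0.03],[0,0,0]]]' |sed -n '2p;4p'
python3 -m handwheel '[[[0,0,0.01],[0,0,0]],[[0,0,0.01],[0,0,0]],[[0,0,0.01],[0,0,0]]]' |sed -n '2p;4p'
python3 -m handwheel '[[[0,0,0.01],[0,0,0]],[[0,0,0.01],[0,0,0]],[[0,0,0.01],[0,0,0]]]' |sed -n '2p;4p'
python3 -m handwheel '[[[0,0,0.01],[0,0,0]],[[0,0,0.01],[0,0,0]],[[0,0,0.01],[0,0,0]]]' |sed -n '2p;4p'
```

```text
tool_pos: [0.5752, -0.1213, 0.1551]
force: [-2.3, -1.9, 4.0]
tool_pos: [0.5753, -0.1212, 0.153]
force: [-3.4, -2.1, 4.8]
tool_pos: [0.5754, -0.1212, 0.1511]
force: [-2.7, -1.6, 5.5]
tool_pos: [0.5756, -0.1212, 0.1493]
force: [-1.9, -2.6, 8.3]
```

```bash

for i in 1 2 3; do python3 -m handwheel '[[[0,0,0],[0,0,0]],[[0,0,0],[0,0,0]],[[0,0,0],[0,0,0]]]' |sed -n '2p;4p'; done
python3 - <<'E'
from h import *
for n in ("scene","top"):
    s=snapshot(n); P=cloud(s)
    if n=="scene": cv2.imwrite("pics/scene4.png",cv2.resize(s["color"][140:340,180:400][...,::-1],None,fx=3.5,fy=3,interpolation=cv2.INTER_CUBIC))
    m=(s["color"].max(2)<50)&(abs(P[...,0]-.57)<.05)&(abs(P[...,1]+.121)<.045)&(P[...,2]>.09)&(P[...,2]<.16)
    if m.sum()>3: Q=P[m]; print(n,m.sum(),np.median(Q,0).round(4),np.percentile(Q,[5,95],axis=0).round(3).tolist())
    # lever arm (bright) heights vs x, world
    m=(s["color"].min(2)>90)&(P[...,0]>.59)&(P[...,0]<.68)&(abs(P[...,1]+.126)<.012)&(P[...,2]>.11)&(P[...,2]<.2)
    Q=P[m]; 
    if len(Q)>5: f=np.polyfit(Q[:,0],Q[:,2],1); print(n,"lever fit",len(Q),f.round(3),"slope rad",np.arctan(f[0]).round(3),"z at .576",np.polyval(f,.576).round(4))
    D=P.reshape(-1,3)
    for nm,x0,x1,y0,y1,z0,z1 in (("bin",.35,.6,-.56,-.35,.03,.1),("carton",.3,.53,.4,.58,.03,.1),("cases",.52,.73,.35,.55,.03,.06),("handle",.46,.53,.1,.26,.07,.1),("trayfront",.52,.55,.06,.3,.05,.11)):
        Q=D[(D[:,0]>x0)&(D[:,0]<x1)&(D[:,1]>y0)&(D[:,1]<y1)&(D[:,2]>z0)&(D[:,2]<z1)]
        if len(Q)>20: r=cv2.minAreaRect(Q[:,:2].astype(np.float32)*1000); print(n,nm,len(Q),np.round(r[0],1),np.round(r[1],1),round(r[2],1))
E
```

```text
tool_pos: [0.5756, -0.1212, 0.1494]
force: [-3.3, -1.9, 7.6]
tool_pos: [0.5756, -0.1213, 0.1495]
force: [-3.0, -1.9, 7.1]
tool_pos: [0.5756, -0.1213, 0.1494]
force: [-2.5, -1.8, 7.5]
scene 27 [ 0.5857 -0.1022  0.1321] [[0.581, -0.147, 0.128], [0.589, -0.088, 0.136]]
scene lever fit 50 [0.21  0.008] slope rad 0.207 z at .576 0.1291
scene bin 737 [ 473.9 -445.5] [156.2 118.2] 1.2
scene carton 1240 [418.6 487.7] [137.2 101.7] 11.2
scene cases 1778 [627.6 450.5] [131.1 142.8] 1.4
scene handle 88 [498.8 177.5] [107.6  15.3] 88.5
scene trayfront 358 [539.6 176.3] [194.4  20.9] 89.8
top bin 493 [ 474.8 -443.5] [150.8 115. ] 1.0
top carton 1254 [419.1 489.9] [132.  104.1] 10.4
top cases 1421 [627.9 452.2] [130.3 144.1] 1.6
top handle 77 [503.  195.4] [71.1 36.9] 73.3
top trayfront 199 [534.5 216.7] [ 28.2 114.4] 0.5
```

View pics/scene4.png

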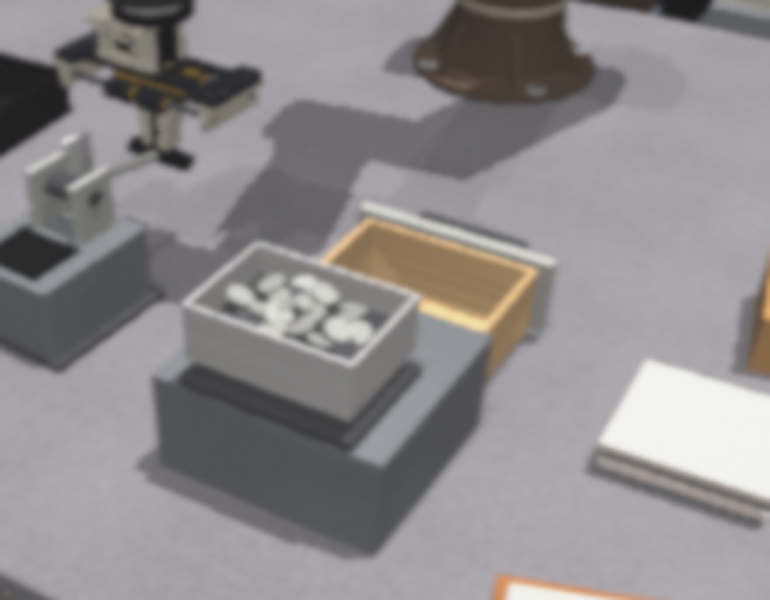

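The tray is out, and the lever slopes down to the bar at crop (175,157) under the fingertips. The lever slope of 0.207 rad below level gives an angle of about 0.61, and the fingertip height gives about 0.60. The force is steady near 7.4 N, so I'm handing in.

```bash
python3 -c "
from plant import *
print(close_job())"
```

```text
the job is handed in; nothing more can be done
None
```

I pulled the tray drawer out to its stop first. Then I pressed the lever down to its third notch from above with closed fingertips, and handed the job in while still holding it, after about 14 s of robot time.

- **Drawer:** The handle stopped moving at x ≈ 0.498 while the pull rose to about 32 N, so the drawer is against its stop. I eased that off before letting go. The last picture shows the tray still out, with its handle at x ≈ 0.499.
- **Lever:** The fingertip height puts it at about 0.597 rad, and the slope fitted in the depth image at about 0.607 (third notch 0.6, end stop 0.8). The force held steady at 7.1–7.6 N upward, close to the 7 N expected. There is also a sideways friction force of about 3 N.
- **Surroundings:** The bin, carton and cases measured within about 1–2 mm of where they started from the overhead camera, which is within its accuracy.

One reading disagreed: the overhead camera's fit of the drawer handle and tray front at the end was off. The fits covered only part of each, probably because the arm was in the way, so I relied on the other camera for those.

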